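# Straighten the piece boxes and press the label holder in behind the shelf lip

### The arm

A 6-joint arm with a two-finger parallel gripper is mounted at the origin on the work surface. World frame = base frame: x ahead of the robot, y to its left, z up, the work surface at z = 0. Lengths are in m, angles in rad, forces in N, time in s.
With the tool pointing down it reaches from about 0.35 to 0.85 m from the base axis. Payload 8.1 kg.
Tool frame: the origin (TCP) lies at the very end of the fingers, on their centre line; the grasp point (between the pads) lies 19 mm behind it; z points along the fingers, y is the direction in which the jaws open and shut (so a half turn about z gives the same grasp; the last joint's range is limited). The gripper opens to 93 mm and grips with 3 to 60 N. Pads are 15 mm wide; open, the fingers measure 128 mm over their backs; the gripper's body (75 mm by 188 mm) begins 65 mm behind the grasp point.
Start: joints at [1.209, 0.13, 1.488, -0, 1.523, -0.085], TCP at [0.164, 0.577, 0.219] pointing down, gripper open.
Joint ranges: [-2.96, 2.96], [-0.89, 2.26], [0.02, 2.5], [-1.34, 4.48], [0, 2.73], [-2.66, 2.66]. Speed limits (rad/s): [2.39, 2.39, 2.79, 3.14, 3.14, 3.14].

### API

Orientations are given as a rotation vector (axis times angle).
In Python, from plant import robot gives the robot as it stands.
- The arm moves only by the shell command python3 -m pendant 'ROWS' [OPENING] [FORCE]. ROWS is JSON, a list of rows, each an object with "delta_pos": the shift along the tool's x, y, z in m, a list of three; "spin": the turn about the tool's z in rad. In form: [{"delta_pos": [dx, dy, dz], "spin": spin}, ...]. A call has 1 to 10 rows; each row is the pose to reach, as a shift and turn from the pose measured when the call began, along the tool's axes at that moment; what a row does not reach only later rows make up. A row lasts 1/10 s, in which the tool goes at most 50 mm and 8.59 degrees, less where a joint would pass 70% of its speed; a pose out of reach is approached as far as the arm can. A call with a gripper value outside its range is refused whole. OPENING is the closure, from -1 (fully open) to 1 (shut), set as the call begins (- or left out, the last holds). The fingers move at their own pace and stop on an object; FORCE is the grip in N (left out, the last holds). Time passes only in rows, so rows that repeat a pose let the fingers close. It gives the time, the measured TCP pose, the force and the opening at its end, in the units of the state.
- robot.read_state(): the state, without advancing time (a new reading comes with each control period).
- robot.read_camera(name): name is "side" or "top"; returns a dict with "color" (400x640x3 uint8, blue, green, red), "camera_matrix" (3x3 intrinsics, pixels), "D" ([k1, k2, p1, p2, k3] as OpenCV has them; the pictures are not rectified), "R" (3x3) and "t" (3): a world point X has camera coordinates R X + t. Camera axes: x right, y down, z forward; pixel columns grow to the right and rows downward; lengths in m; the calibration is good to about 2 mm. A picture is of the moment at which its call begins. There is no depth.
- robot.close_job(): hands the job in, once; it reports no verdict.
Trained networks look in the newest picture that a camera, given by its name, has taken for a name from the list of things; names that differ only in an ending like _2 or _b are one class to them, and where a whole thing is asked for, a point or a joint stands for the part that bears it (a point fixed in the world has none). Each returns a list of dicts, best first, with "score" (0 to 1); they miss things now and then, are a little off and sometimes report something else, mostly with a low value. They report only what shows in the picture. A call takes as long as a camera call. They do not tell look-alikes from the thing itself.
- robot.outline_of(camera, label): "mask" (400x640 bool, what is visible of it).
- robot.mark_of(camera, label): "location" ([x, y, z] in m, in the coordinates of the camera as it stood for that picture, good to about 4 mm: a listed point, or the origin of a listed thing).
The state is a dict: "t": time; "q": joint angles; "dq": joint speeds; "joint_torque": joint torques, N m; "tool_pos": TCP position; "orientation": TCP orientation; "force": force on the tool from outside, world axes, zero at the start; "wrist_torque": the same for the moment, N m; "opening": finger opening in m.
Only numpy, scipy, OpenCV 4.12 (cv2) and the standard library are available. Lean on these libraries where they do the work, as an engineer would, in place of code of your own. Each camera call takes 0.05 s, during which the arm holds its last target.

### The job

First nudge the three wooden boxes back flat against the shelf's rear rail so that they stand in one straight row. Then take the label holder from its stand, push its tongue down behind the shelf's front lip, in front of the box with the knob on its lid and centred on it, press it fully home against the spring until its shoulder meets the lip, and finish while still holding it pressed there. Leave the boxes standing in their row and the other things on the table where they are.

Things in the scene. Friction and masses are not known exactly. Their poses are not given: they have to be found in the camera images.
- shelf: low wooden shelf fixed to the table, 135 mm deep (x) x 300 mm long (y). Origin at the centre of its underside; x points from front lip to rear rail, z up. Deck top at z = 45 mm, x = -48.5 to 55.5 mm. Rear rail: face at x = 55.5 mm, top at z = 65 mm (a box against it has its origin at x = 30.5 mm). Front lip: 8 mm thick, inner face at x = -59.5 mm, top at z = 51 mm
- slot (a point): middle of the upright slot behind the shelf's lip, at the height of the lip top (shelf x = -54, y = 0, z = 51 mm); axes as the shelf. The slot is 11 mm wide (x) between lip and deck, open to the top, and runs the whole length but for 4 mm end walls. A sprung metal strip lies in it, its top 20 mm below this point at rest
- strip (a joint): how far the sprung strip in the slot is pushed down, m: 0 at rest; 0.008 when the label holder is fully home (its shoulder on the lip top). It pushes back up with about 4 N at 0 and 8 N at 0.008, so the holder rises again if it is let go
- holder: loose grey plastic label holder, 80 g, upright, same front and back. Its tongue is 8 mm thick (x) x 76 mm wide (y) x 28 mm long, the last 6 mm 6 mm thick. Origin at the centre of the tongue's lower end, z up; the shoulder is the step to the thicker panel at z = 28 mm. It starts in the stand, shoulder resting on the stand's top. Fully home its origin is at shelf z = 23 mm; it meets the strip 8 mm before
- panel (a point): centre of the holder's top edge, 83 mm above its origin; axes as the holder. The panel below it is 16 mm thick (x) x 80 mm wide (y) x 55 mm tall, with a blank card in each face; grip it across the thickness
- stand: fixed wooden block, 50 mm (x) x 110 mm (y) x 36 mm high, with an upright slot 12 mm wide (x), 84 mm long (y), 30 mm deep from its top. Origin at the centre of its underside. It may be on the left or the right of the table
- box_a: loose wooden box, 50 mm deep (x) x 62 mm wide (y) x 42 mm high, about 0.2 kg, flat lid; origin at the centre of its underside, x to the rear rail when square. Starts crooked on the deck, short of the rear rail; the boxes stand about 88 mm apart in any order
- box_knob: loose wooden box, 50 mm deep (x) x 62 mm wide (y) x 42 mm high, about 0.2 kg, flat lid with a round knob 26 mm across and 16 mm tall at its centre (the only box with one); origin at the centre of its underside, x to the rear rail when square. Starts crooked on the deck, short of the rear rail; the boxes stand about 88 mm apart in any order
- box_b: loose wooden box, 50 mm deep (x) x 62 mm wide (y) x 42 mm high, about 0.2 kg, flat lid; origin at the centre of its underside, x to the rear rail when square. Starts crooked on the deck, short of the rear rail; the boxes stand about 88 mm apart in any order
- clock: bystander: black two-button game clock, 60 x 150 x 59 mm high, origin at the centre of its underside; loose, on the side of the table opposite the stand
- disc: bystander: flat wooden disc 34 mm across, 10 mm high, loose on the table in front of the shelf; origin under its centre
- tile: bystander: small wooden game tile about 41 x 24 x 9 mm, loose on the table in front of the shelf; origin on its underside
- pawn: bystander: small turned wooden pawn, 30 mm across, 52 mm high, loose on the right; origin under its centre
- mug: bystander: white mug, 80 mm across, 90 mm high, loose on the left; origin under its centre
- jar: bystander: glass jar with a dark lid, 64 mm across, 85 mm high, loose at the far right; origin under its centre
Not all that is in view belongs to the job. Leave any pink, red or turquoise look-alike of the box_knob alone.

How it is judged:
By the outcome, as a careful person would: the job done as asked, in the order asked, and still so for the second after the job is handed in, while the arm keeps its last pose, push and grip.
It also fails if it takes over 61 s, if anything falls off the work surface, if the arm or the gripper's body presses on something with over 40 N, if the wrist force passes 120 N, or if a joint passes its speed limit or range.

## Working session

There is one attempt and no reset: what is moved stays moved. The work goes in short steps, Python scripts to look and compute and a shell command to move; the robot and the scene stay as the last step left them, time stands still between calls to the robot, and variables do not carry over. Pictures are saved under pics/ and viewed, and the job is handed in when it is done.

```bash
ls -la; mkdir -p pics; python3 - <<'E'
from plant import robot
import cv2,numpy as np
s=robot.read_state(); print(s)
for n in("side","top"):
    c=robot.read_camera(n); cv2.imwrite(f"pics/{n}0.png",c["color"]); print(n,c["camera_matrix"].tolist(),c["D"],c["R"].tolist(),c["t"], -np.array(c["R"]).T@np.array(c["t"]))
    for l in ["shelf","slot","holder","panel","stand","box_a","box_knob","clock","disc","tile","pawn","mug","jar","strip"]:
        try:
            for m in robot.mark_of(n,l):
                X=np.array(c["R"]).T@(np.array(m["location"])-np.array(c["t"])); print(n,l,round(m["score"],2),X.round(4))
        except Exception as e: print(l,e)
print(robot.read_state()["t"])
E
```

```text
total 12
drwxr-xr-x  3 agent agent 4096 Dec  7 06:33 .
drwxr-xr-x 23 root  root  4096 Dec  7 06:33 ..
drwxr-xr-x  2 agent agent 4096 Dec  7 06:33 pics
{'t': 0.0, 'q': array([ 1.20858882e+00,  1.31170048e-01,  1.48923890e+00, -9.03726495e-06,
        1.52296740e+00, -8.54128305e-02]), 'dq': array([-6.38146916e-04, -8.06125003e-05, -6.75431472e-04, -7.92992153e-04,
        1.06430129e-03, -1.78971826e-03]), 'joint_torque': array([ 3.01371847e-04, -5.59804308e+01, -4.91767430e+01,  7.67102279e-02,
        3.50029359e-02, -1.51207119e-04]), 'tool_pos': array([0.16376044, 0.57665549, 0.21760429]), 'orientation': array([-4.33347167e-01, -3.11116942e+00,  2.73475258e-03]), 'force': array([-0.15597764,  0.50455633,  0.22126955]), 'wrist_torque': array([-0.01105176, -0.00686728, -0.03537604]), 'opening': 0.09292363839674406}
side [[370.99190998837213, 0.0, 318.96229607014135], [0.0, 370.99190998837213, 195.7664747722957], [0.0, 0.0, 1.0]] [0.01236377 0.         0.         0.         0.        ] [[0.9311556252615745, -0.363950061831968, 0.022125868033424964], [-0.1830650739031627, -0.519121210
[... 1887 characters left out ...]
stand 0.65 [0.4508 0.2793 0.0008]
top box_a 0.75 [ 0.5915 -0.005   0.043 ]
top box_a 0.66 [ 0.6034 -0.0878  0.0463]
top box_a 0.2 [ 6.685e-01 -3.910e-01 -1.000e-04]
top box_knob 0.87 [0.7703 0.2124 0.0028]
top box_knob 0.84 [0.592  0.2182 0.0011]
top box_knob 0.69 [ 3.713e-01  1.442e-01 -3.000e-04]
top clock 0.9 [ 0.4316 -0.2902 -0.0012]
top clock 0.47 [ 0.5909 -0.3026 -0.0024]
top disc 0.63 [ 0.4216 -0.0524 -0.0011]
top tile 0.56 [ 4.505e-01  7.910e-02 -1.000e-04]
top pawn 0.48 [ 5.912e-01 -3.006e-01 -5.000e-04]
top mug 0.73 [ 0.6323  0.4064 -0.0024]
top jar 0.73 [ 0.67   -0.389  -0.0017]
strip it knows: box, box_knob, clock, disc, holder, jar, mug, panel, pawn, shelf, slot, stand, tile
1.4
```

View pics/side0.png

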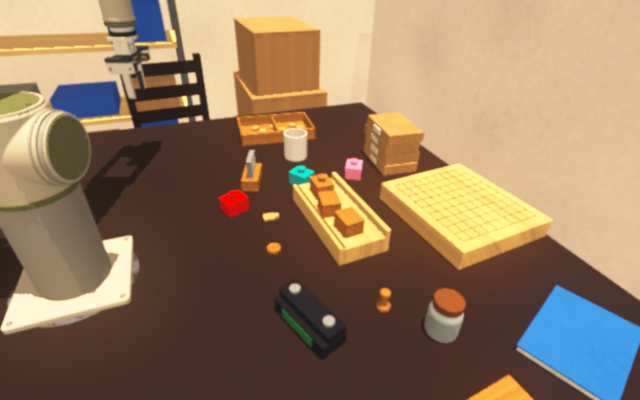

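View pics/top0.png

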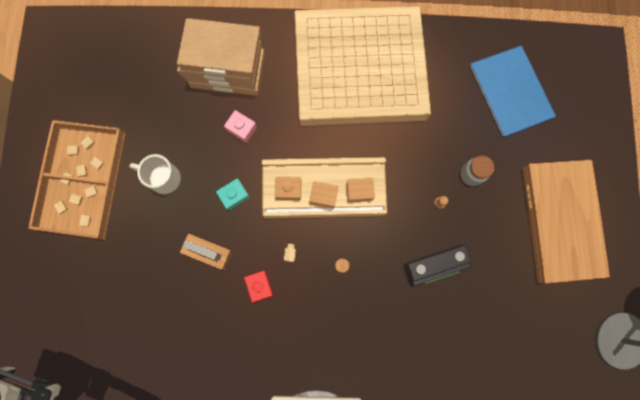

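```bash
cat > h.py <<'E'
import numpy as np, cv2, pickle
from scipy.spatial.transform import Rotation as Ro
def grab(tag):
    from plant import robot
    out={}
    for n in("side","top"):
        c=robot.read_camera(n); out[n]={k:np.array(v) for k,v in c.items()}
    pickle.dump(out,open(tag+".pkl","wb")); return out
def load(tag): return pickle.load(open(tag+".pkl","rb"))
def proj(c,P):
    P=np.asarray(P,float).reshape(-1,3)
    return cv2.projectPoints(P,cv2.Rodrigues(c["R"])[0],c["t"],c["camera_matrix"],c["D"])[0][:,0]
def ortho(c,z,x0,x1,y0,y1,mm=1.0):
    # image: row 0 = x1 (far), col 0 = y1 (left)
    xs=np.arange(x1,x0,-mm/1000); ys=np.arange(y1,y0,-mm/1000)
    X,Y=np.meshgrid(xs,ys,indexing='ij')
    p=proj(c,np.stack([X,Y,0*X+z],-1)).astype(np.float32).reshape(X.shape+(2,))
    return cv2.remap(c["color"],p[...,0],p[...,1],cv2.INTER_CUBIC)
def box(cx,cy,cz,sx,sy,sz,yaw):
    u=np.array([[a,b,c] for c in(0,1) for a,b in((-.5,-.5),(.5,-.5),(.5,.5),(-.5,.5))])*[sx,sy,sz]
    return u@Ro.from_euler('z',yaw).as_matrix().T+[cx,cy,cz]
E=[(0,1),(1,2),(2,3),(3,0),(4,5),(5,6),(6,7),(7,4),(0,4),(1,5),(2,6),(3,7)]
def place(pose,P):
    P=np.asarray(P,float).reshape(-1,3)
    return P@Ro.from_euler('z',pose[2]).as_matrix().T+[pose[0],pose[1],0]
E
python3 - <<'E'
from h import *
g=grab("s0")
c=g["top"]
a=ortho(c,.051,.48,.70,-.2,.2,.5)   # 440x800
cv2.imwrite("pics/o_lip.png",a)
a=ortho(c,.087,.50,.70,-.2,.2,.5); cv2.imwrite("pics/o_lid.png",a)
s=g["side"]["color"][160:270,280:400]; cv2.imwrite("pics/side_crop.png",cv2.resize(s,None,fx=5,fy=5,interpolation=cv2.INTER_CUBIC))
E
```

```text
(no output)
```

View pics/o_lip.png

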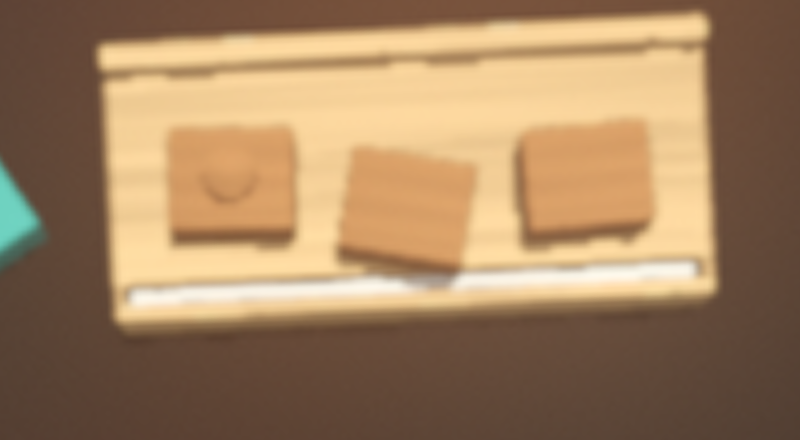

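View pics/side_crop.png

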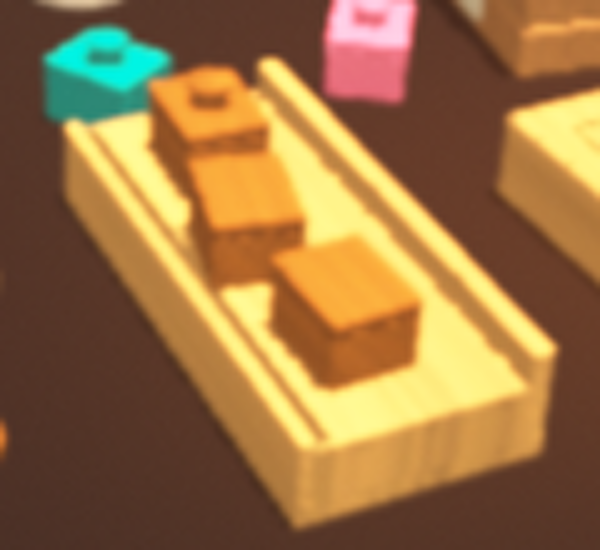

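```bash
cat > fit.py <<'E'
from h import *
from scipy.optimize import least_squares
from scipy.ndimage import map_coordinates
def gray(c): return cv2.GaussianBlur(cv2.cvtColor(c["color"],cv2.COLOR_BGR2GRAY),(0,0),0.7).astype(float)
def track(cams,segs,pose,free=(0,1,2),iters=8,win=4,n=40,verbose=True,chan=None):
    """segs: {cam:[(P,Q),..]} in object frame, pose (x,y,yaw) ; uses gradient peak along normal."""
    pose=np.array(pose,float)
    G={k:(gray(cams[k]) if chan is None else cv2.GaussianBlur(cams[k]["color"][...,chan],(0,0),0.7).astype(float)) for k in segs}
    for it in range(iters):
        w=max(2.0,win*(0.75**it)); J=[];r=[];info=[]
        for k,sl in segs.items():
            c=cams[k]
            for si,(P,Q) in enumerate(sl):
                t=np.linspace(.04,.96,n)[:,None]; L=np.array(P)*(1-t)+np.array(Q)*t
                def f(p): return proj(c,place(p,L))
                uv=f(pose); d=uv[-1]-uv[0]; d/=np.linalg.norm(d); nn=np.array([-d[1],d[0]])
                o=np.arange(-w,w+.01,.2)
                S=uv[:,None]+o[None,:,None]*nn
                v=map_coordinates(G[k],[S[...,1],S[...,0]],order=1,mode='nearest')
                g=np.abs(np.gradient(v,axis=1))
                b=g.argmax(1); ok=(g.max(1)>1.0)&(b>0)&(b<len(o)-1)
                e=o[b]
                Jn=np.stack([((f(pose+dp)-uv)@nn)/1e-4 for dp in np.eye(3)*1e-4],1)
                if ok.sum()>3:
                    med=np.median(e[ok]); ok&=np.abs(e-med)<1.0
                    r.append(e[ok]);J.append(Jn[ok]); info.append((k,si,int(ok.sum()),round(float(med),2)))
        J=np.concatenate(J)[:,list(free)]; r=np.concatenate(r)
        W=1/np.maximum(1,np.abs(r)/0.5)**.5
        dx=np.linalg.lstsq(J*W[:,None],r*W,rcond=None)[0]
        pose[list(free)]+=np.clip(dx,-.01,.01) if True else 0
    if verbose: print("pose",pose.round(4),"deg",np.degrees(pose[2]).round(2),"rms",np.sqrt((r**2).mean()).round(2)); print(info)
    return pose
E
cat > shelf.py <<'E'
from fit import *
m=1e-3
def S(a,b): return (np.array(a)*m,np.array(b)*m)
top=[S((-67.5,-150,51),(-67.5,150,51)),S((67.5,-150,65),(67.5,150,65)),S((55.5,-150,65),(55.5,150,65)),
 S((-48.5,-146,45),(-48.5,146,45)),S((-59.5,-146,51),(-59.5,146,51)),
 S((-45,150,45),(54,150,45)),S((-45,-150,45),(54,-150,45))]
side=[S((-67.5,-150,51),(-67.5,150,51)),S((-67.5,-150,0),(-67.5,150,0)),S((-67.5,-150,0),(67.5,-150,0)),S((67.5,-150,65),(67.5,150,65)),S((55.5,-150,65),(55.5,150,65)),
 S((-67.5,-150,0),(-67.5,-150,51)),S((67.5,-150,0),(67.5,-150,65)),S((-45,-150,45),(54,-150,45))]
def draw(c,segs,pose,fn,roi,f):
    x0,y0,x1,y1=roi
    im=cv2.resize(c["color"][y0:y1,x0:x1],None,fx=f,fy=f,interpolation=cv2.INTER_CUBIC)
    for P,Q in segs:
        uv=(proj(c,place(pose,np.array([P,Q])))-[x0,y0]+.5)*f
        cv2.line(im,tuple(int(v) for v in uv[0]),tuple(int(v) for v in uv[1]),(0,255,0),1)
    cv2.imwrite(fn,im)
if __name__=="__main__":
    g=load("s0")
    p0=(.613,-.008,.05)
    p=track(g,{"top":top,"side":side},p0)
    pt=track(g,{"top":top},p0); ps=track(g,{"side":side},p0)
    draw(g["top"],top,p,"pics/fit_top.png",(250,145,400,225),5)
    draw(g["side"],side,p,"pics/fit_side.png",(280,160,400,270),5)
E
python3 shelf.py
```

```text
pose [ 0.6128 -0.0046  0.0481] deg 2.76 rms 0.52
[('top', 0, 40, -0.0), ('top', 1, 40, 0.6), ('top', 2, 17, 0.6), ('top', 3, 38, -0.8), ('top', 4, 4, -1.8), ('top', 5, 40, -0.4), ('top', 6, 40, 0.4), ('side', 0, 40, -0.4), ('side', 1, 40, 0.2), ('side', 2, 40, -0.0), ('side', 3, 40, 0.6), ('side', 4, 40, -0.4), ('side', 5, 32, -0.4), ('side', 6, 40, 0.1), ('side', 7, 40, 0.2)]
pose [ 0.6123 -0.0045  0.0503] deg 2.88 rms 0.85
[('top', 0, 40, 0.2), ('top', 1, 40, 0.8), ('top', 2, 21, -1.4), ('top', 3, 39, -0.8), ('top', 4, 15, -1.8), ('top', 5, 40, -0.4), ('top', 6, 40, 0.4)]
pose [ 0.6126 -0.0047  0.0482] deg 2.76 rms 0.39
[('side', 0, 40, -0.4), ('side', 1, 40, 0.2), ('side', 2, 40, -0.2), ('side', 3, 40, 0.6), ('side', 4, 40, -0.2), ('side', 5, 33, -0.6), ('side', 6, 40, -0.0), ('side', 7, 40, 0.2)]
```

View pics/fit_top.png

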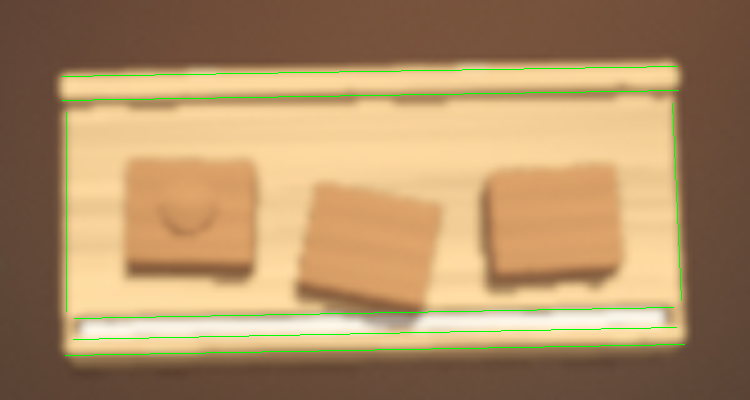

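View pics/fit_side.png

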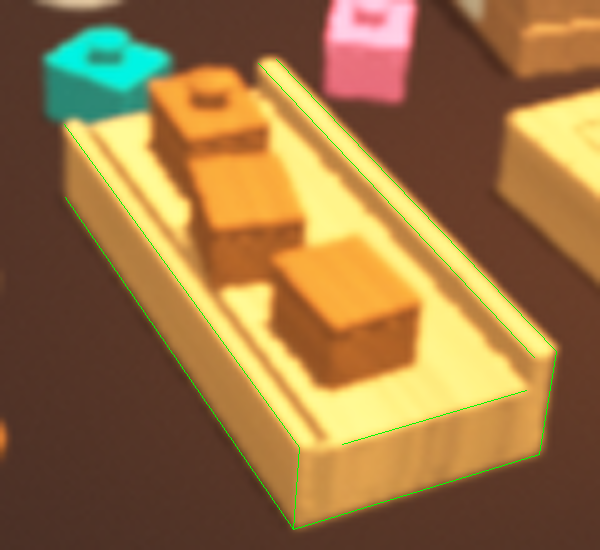

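```bash
cat > objs.py <<'E'
from shelf import *
def boxsegs(z0,sx,sy,h,tops=True,vert=()):
    hx,hy=sx/2,sy/2
    c=[(-hx,-hy),(hx,-hy),(hx,hy),(-hx,hy)]
    return [((*c[i],z0+h),(*c[(i+1)%4],z0+h)) for i in range(4)]
SH=np.array([.6128,-.0046,.0482])
def toshelf(p):
    d=Ro.from_euler('z',-SH[2]).as_matrix()@[p[0]-SH[0],p[1]-SH[1],0]
    return np.array([d[0]*1e3,d[1]*1e3,np.degrees(p[2]-SH[2])]).round(1)
E
python3 - <<'E'
from objs import *
g=load("s0")
b=boxsegs(.045,.050,.062,.042)
init={"knob":(.603,.087,.0),"a":(.590,-.005,-.17),"b":(.604,-.089,.07)}
P={}
for k,p in init.items():
    print(k); t=track(g,{"top":b},p,win=3); print(toshelf(t)); s=track(g,{"side":[b[3],b[1]]+[b[0]]},p,win=3); 
    q=track(g,{"top":b,"side":b},p,win=3); print(toshelf(q)); P[k]=q
c=g["top"]; x0,y0,f=250,145,5
im=cv2.resize(c["color"][145:225,250:400],None,fx=5,fy=5,interpolation=cv2.INTER_CUBIC)
c2=g["side"]; im2=cv2.resize(c2["color"][160:270,280:400],None,fx=5,fy=5,interpolation=cv2.INTER_CUBIC)
for k,p in P.items():
    for A,B in b:
        for i,cc,o in((im,c,(250,145)),(im2,c2,(280,160))):
            uv=(proj(cc,place(p,np.array([A,B])))-o+.5)*5
            cv2.line(i,tuple(int(v) for v in uv[0]),tuple(int(v) for v in uv[1]),(0,255,0),1)
cv2.imwrite("pics/bx_t.png",im);cv2.imwrite("pics/bx_s.png",im2)
# stand
a=ortho(c,.083,.38,.53,.18,.38,.4);cv2.imwrite("pics/o_stand.png",a)
s=c2["color"][140:200,220:290]; cv2.imwrite("pics/st_s.png",cv2.resize(s,None,fx=8,fy=8,interpolation=cv2.INTER_CUBIC))
E
```

```text
knob
pose [0.6033 0.0812 0.0395] deg 2.26 rms 0.38
[('top', 0, 33, 0.6), ('top', 1, 37, -0.2), ('top', 2, 40, 0.2), ('top', 3, 7, -0.0)]
[-5.3 86.1 -0.5]
pose [0.603  0.0805 0.0083] deg 0.47 rms 0.29
[('side', 0, 40, 0.2), ('side', 1, 20, 0.4), ('side', 2, 39, -0.0)]
pose [0.6033 0.0815 0.0418] deg 2.39 rms 0.75
[('top', 0, 40, 0.2), ('top', 1, 39, 0.2), ('top', 2, 40, -0.0), ('top', 3, 27, 1.8), ('side', 0, 39, 0.2), ('side', 1, 39, 0.8), ('side', 2, 38, 0.2), ('side', 3, 40, 0.2)]
[-5.3 86.4 -0.4]
a
pose [ 0.5917 -0.0034 -0.1788] deg -10.24 rms 0.32
[('top', 0, 40, -0.0), ('top', 1, 40, -0.0), ('top', 2, 40, -0.0), ('top', 3, 38, -0.0)]
[-21.    2.2 -13. ]
pose [ 0.5885 -0.0062 -0.1661] deg -9.52 rms 0.38
[('side', 0, 34, -0.4), ('side', 1, 39, -0.3), ('side', 2, 38, -0.0)]
pose [ 0.5905 -0.0035 -0.1716] deg -9.83 rms 0.57
[('top', 0, 40, -0.2), ('top', 1, 40, 0.4), ('top', 2, 40, 0.1), ('top', 3, 34, -0.4), ('side', 0, 37, 0.6), ('side', 1, 39, -1.0), ('side', 2, 38, -0.1), ('side', 3, 40, 0.4)]
[-22.2   2.2 -12.6]
b
pose [ 0.6058 -0.0883  0.0551] deg 3.16 rms 0.79
[('top', 0, 40, 0.8), ('top', 1, 40, -0.2), ('top', 2, 39, 1.0), ('top', 3, 21, -0.0)]
[-11.1 -83.3   0.4]
pose [ 0.604  -0.093   0.0962] deg 5.51 rms 0.28
[('side', 0, 40, -0.2), ('side', 1, 38, -0.2), ('side', 2, 36, -0.0)]
pose [ 0.6042 -0.0914  0.085 ] deg 4.87 rms 0.68
[('top', 0, 38, -0.3), ('top', 1, 40, 0.8), ('top', 2, 6, 1.6), ('top', 3, 17, 1.6), ('side', 0, 37, 0.4), ('side', 1, 40, -0.2), ('side', 2, 37, -0.3), ('side', 3, 40, -0.0)]
[-12.7 -86.3   2.1]
```

View pics/bx_t.png

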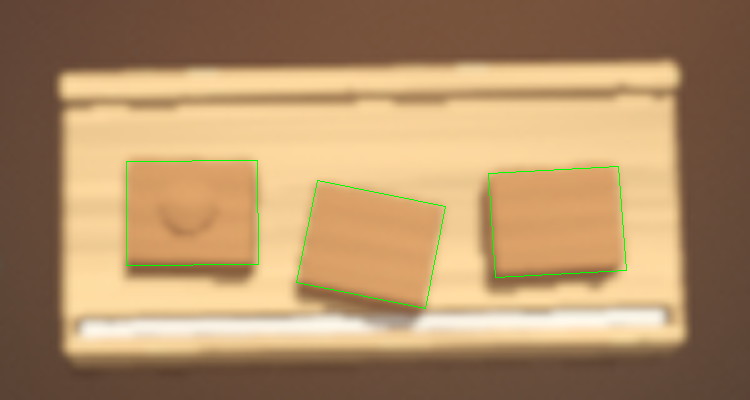

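View pics/o_stand.png

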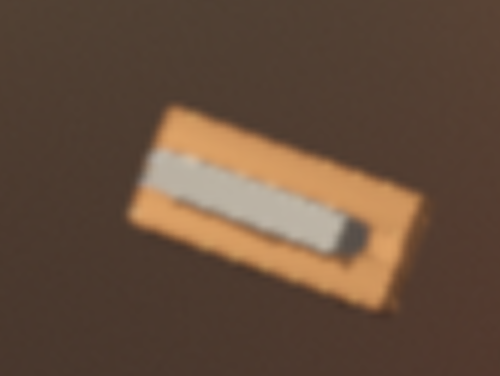

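View pics/st_s.png

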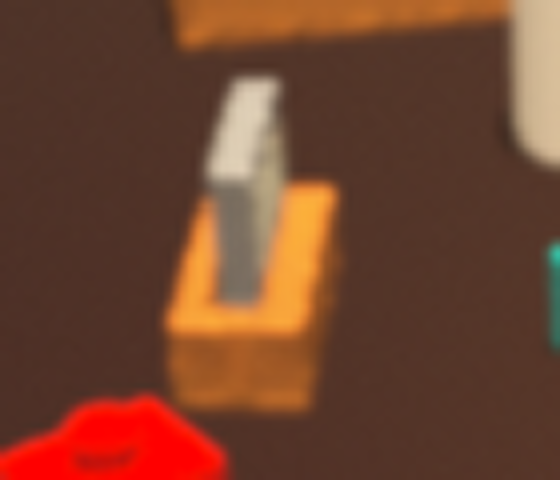

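```bash
python3 - <<'E'
from objs import *
g=load("s0")
st=boxsegs(0,.05,.11,.036); hd=boxsegs(0,.016,.080,.091)
p0=(.451,.281,-.29)
for nm,b in(("stand",st),("holder",hd)):
    print(nm); track(g,{"top":b},p0,win=3); track(g,{"side":b},p0,win=3); q=track(g,{"top":b,"side":b},p0,win=3)
    draw(g["top"],b,q,f"pics/{nm}_t.png",(170,220,240,280),8)
    draw(g["side"],b,q,f"pics/{nm}_s.png",(220,140,290,200),8)
a=np.hstack([cv2.imread(f"pics/holder_{k}.png")[:,:400] for k in "ts"]);cv2.imwrite("pics/hold.png",a)
from plant import robot
s=robot.read_state(); print(Ro.from_rotvec(s["orientation"]).as_matrix().round(3))
E
```

```text
stand
pose [ 0.4498  0.2808 -0.3465] deg -19.85 rms 0.3
[('top', 0, 40, 0.2), ('top', 1, 40, 0.2), ('top', 2, 40, 0.2), ('top', 3, 40, 0.2)]
pose [ 0.4477  0.2774 -0.3519] deg -20.16 rms 0.67
[('side', 0, 40, 0.2), ('side', 1, 40, 0.4), ('side', 2, 28, 1.2), ('side', 3, 40, 0.4)]
pose [ 0.4495  0.2808 -0.3483] deg -19.96 rms 0.57
[('top', 0, 40, 0.2), ('top', 1, 40, 0.2), ('top', 2, 40, 0.4), ('top', 3, 40, -0.0), ('side', 0, 40, 1.0), ('side', 1, 40, 0.2), ('side', 2, 34, 0.6), ('side', 3, 40, 0.6)]
holder
pose [ 0.45    0.281  -0.3598] deg -20.61 rms 0.35
[('top', 0, 40, 0.4), ('top', 1, 33, -0.2), ('top', 2, 40, 0.2), ('top', 3, 37, -0.2)]
pose [ 0.4489  0.2817 -0.37  ] deg -21.2 rms 0.29
[('side', 0, 40, -0.2), ('side', 1, 35, 0.2), ('side', 2, 40, -0.2), ('side', 3, 40, 0.2)]
pose [ 0.4497  0.2813 -0.3678] deg -21.07 rms 0.37
[('top', 0, 40, 0.4), ('top', 1, 34, -0.0), ('top', 2, 40, 0.2), ('top', 3, 37, -0.4), ('side', 0, 40, -0.2), ('side', 1, 34, -0.0), ('side', 2, 40, -0.2), ('side', 3, 40, 0.4)]
[[-0.962  0.273  0.   ]
 [ 0.273  0.962  0.   ]
 [ 0.     0.    -1.   ]]
```

View pics/hold.png

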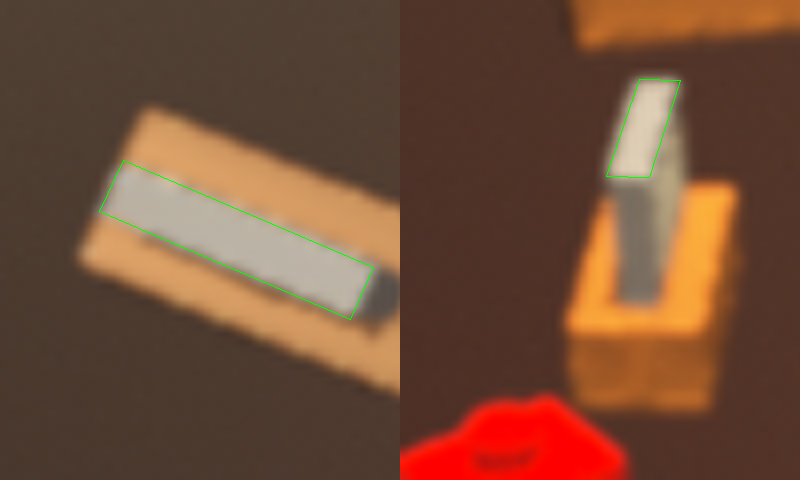

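```bash
cat >> objs.py <<'E'
def w(sx,sy,z):  # shelf mm -> world m (z in mm)
    v=place(SH,np.array([sx,sy,z])*1e-3)[0]; return v
def st():
    from plant import robot
    s=robot.read_state(); R=Ro.from_rotvec(s["orientation"]).as_matrix(); return s,R
def delta(target,yaw=None):
    s,R=st(); d=R.T@(np.array(target)-s["tool_pos"])
    ya=np.degrees(np.arctan2(R[1,1],R[0,1]))
    out=[d.round(4).tolist()]
    if yaw is not None: 
        sp=-(yaw-ya); out.append(round(np.radians((sp+90)%180-90),4))
    return out
def rep():
    s,R=st(); p=s["tool_pos"]; q=toshelf([p[0],p[1],0])
    print("t %.2f"%s["t"],"tcp",p.round(4),"shelf",q[:2],"yawY-shelf",round(np.degrees(np.arctan2(R[1,1],R[0,1])-SH[2]),2),"tilt",R[:,2].round(3),"F",s["force"].round(1),"op",round(s["opening"],4),"q",s["q"].round(2))
E
python3 - <<'E'
from objs import *
print(delta(w(-85,86,150),92.76),delta(w(-85,86,60),92.76)); rep()
E
```

```text
[[-0.4827, -0.3826, 0.0686], np.float64(-0.325)] [[-0.4827, -0.3826, 0.1586], np.float64(-0.325)]
t 1.50 tcp [0.164  0.5772 0.2187] shelf [-420.3  602.7] yawY-shelf 71.38 tilt [ 0.  0. -1.] F [-0.5 -0.6 -0.5] op 0.0928 q [ 1.21  0.13  1.49  0.    1.52 -0.09]
```

```bash
python3 -m pendant '[{"delta_pos":[-0.04,-0.032,0],"spin":-0.1},{"delta_pos":[-0.08,-0.063,0],"spin":-0.2},{"delta_pos":[-0.12,-0.095,0],"spin":-0.325},{"delta_pos":[-0.16,-0.127,0],"spin":-0.325},{"delta_pos":[-0.20,-0.158,0],"spin":-0.325},{"delta_pos":[-0.24,-0.19,0],"spin":-0.325},{"delta_pos":[-0.28,-0.222,0],"spin":-0.325},{"delta_pos":[-0.32,-0.254,0],"spin":-0.325},{"delta_pos":[-0.36,-0.285,0.01],"spin":-0.325},{"delta_pos":[-0.40,-0.317,0.03],"spin":-0.325}]' 0.57 20; python3 - <<'E'
from objs import *
rep(); print(delta(w(-85,86,60),92.76))
E
```

```text
t: 2.5
tool_pos: [0.4561, 0.1726, 0.1952]
orientation: [-0.075, 3.137, 0.002]
force: [0.2, -0.0, -0.0]
opening: 0.021
t 2.50 tcp [0.4561 0.1726 0.1952] shelf [-148.   184.6] yawY-shelf 89.98 tilt [ 0.004  0.001 -1.   ] F [ 0.2 -0.  -0. ] op 0.021 q [ 0.26 -0.17  1.83  0.    1.48 -1.36]
[[-0.0625, -0.0987, 0.1354], np.float64(-0.0002)]
```

```bash
python3 -m pendant '[{"delta_pos":[-0.031,-0.03,0.015],"spin":0},{"delta_pos":[-0.05,-0.065,0.03],"spin":0},{"delta_pos":[-0.0625,-0.0987,0.06],"spin":0},{"delta_pos":[-0.0625,-0.0987,0.1],"spin":0},{"delta_pos":[-0.0625,-0.0987,0.125],"spin":0},{"delta_pos":[-0.0625,-0.0987,0.135],"spin":0},{"delta_pos":[-0.0625,-0.0987,0.135],"spin":0}]'; python3 - <<'E'
from objs import *
rep(); print(delta(w(-1.5-8,86,60),92.76))
E
```

```text
t: 3.2
tool_pos: [0.5225, 0.0772, 0.0591]
orientation: [-0.075, 3.14, 0.001]
force: [1.1, 0.2, -0.6]
opening: 0.0201
t 3.20 tcp [0.5225 0.0772 0.0591] shelf [-86.2  86. ] yawY-shelf 89.99 tilt [ 0.001  0.001 -1.   ] F [ 1.1  0.2 -0.6] op 0.0201 q [ 0.05  0.07  1.85  0.    1.22 -1.57]
[[-0.0767, -0.0, -0.0009], np.float64(-0.0002)]
```

```bash
python3 -m pendant '[{"delta_pos":[-0.015,0,0],"spin":0},{"delta_pos":[-0.03,0,0],"spin":0},{"delta_pos":[-0.042,0,0],"spin":0},{"delta_pos":[-0.050,0,0],"spin":0},{"delta_pos":[-0.056,0,0],"spin":0},{"delta_pos":[-0.062,0,0],"spin":0},{"delta_pos":[-0.068,0,0],"spin":0},{"delta_pos":[-0.073,0,0],"spin":0},{"delta_pos":[-0.077,0,0],"spin":0}]'; python3 - <<'E'
from objs import *
rep()
E
```

```text
t: 4.1
tool_pos: [0.5997, 0.0809, 0.0591]
orientation: [-0.075, 3.14, 0.001]
force: [-2.0, 0.6, 2.3]
opening: 0.0201
t 4.10 tcp [0.5997 0.0809 0.0591] shelf [-8.9 86. ] yawY-shelf 89.99 tilt [ 0.001  0.001 -1.   ] F [-2.   0.6  2.3] op 0.0201 q [ 0.05  0.27  1.63  0.    1.24 -1.57]
```

```bash
python3 -m pendant '[{"delta_pos":[-0.002,0,0],"spin":0},{"delta_pos":[-0.004,0,0],"spin":0},{"delta_pos":[-0.006,0,0],"spin":0}]'; python3 - <<'E'
from objs import *
rep()
E
python3 -m pendant '[{"delta_pos":[-0.001,0,0],"spin":0},{"delta_pos":[-0.002,0,0],"spin":0}]';
```

```text
t: 4.4
tool_pos: [0.6057, 0.0812, 0.059]
orientation: [-0.075, 3.14, 0.001]
force: [-1.6, -0.6, 0.2]
opening: 0.0201
t 4.40 tcp [0.6057 0.0812 0.059 ] shelf [-2.9 86. ] yawY-shelf 89.99 tilt [ 0.001  0.001 -1.   ] F [-1.6 -0.6  0.2] op 0.0201 q [ 0.05  0.29  1.61  0.    1.24 -1.57]
t: 4.6
tool_pos: [0.606, 0.0811, 0.0588]
orientation: [0.076, -3.137, -0.001]
force: [-13.6, -1.3, 11.0]
opening: 0.0199
```

```bash
python3 -m pendant '[{"delta_pos":[0.005,0,0],"spin":0},{"delta_pos":[0.03,0,0],"spin":0},{"delta_pos":[0.06,0,0],"spin":0},{"delta_pos":[0.076,-0.02,0],"spin":0},{"delta_pos":[0.076,-0.055,0],"spin":0},{"delta_pos":[0.076,-0.078,0],"spin":0},{"delta_pos":[0.076,-0.084,0],"spin":0},{"delta_pos":[0.076,-0.084,0],"spin":0}]'; python3 - <<'E'
from objs import *
rep(); print(delta(w(-2.5,2,59),92.76))
E
```

```text
t: 5.4
tool_pos: [0.5344, -0.0071, 0.0591]
orientation: [0.073, -3.138, -0.001]
force: [-0.3, 0.8, 0.2]
opening: 0.0201
t 5.40 tcp [ 0.5344 -0.0071  0.0591] shelf [-78.5   1.3] yawY-shelf 89.9 tilt [-0.003  0.001 -1.   ] F [-0.3  0.8  0.2] op 0.0201 q [-0.11  0.09  1.83  0.    1.22 -1.73]
[[-0.076, 0.0008, -0.0001], np.float64(-0.0017)]
```

```bash
python3 -m pendant '[{"delta_pos":[-0.010,0.001,0],"spin":0},{"delta_pos":[-0.018,0.001,0],"spin":0},{"delta_pos":[-0.024,0.001,0],"spin":0},{"delta_pos":[-0.030,0.001,0],"spin":0},{"delta_pos":[-0.037,0.001,0],"spin":0},{"delta_pos":[-0.044,0.001,0],"spin":0},{"delta_pos":[-0.051,0.001,0],"spin":0},{"delta_pos":[-0.058,0.001,0],"spin":0},{"delta_pos":[-0.064,0.001,0],"spin":0},{"delta_pos":[-0.069,0.001,0],"spin":0}]'; python3 -m pendant '[{"delta_pos":[-0.002,0,0],"spin":0},{"delta_pos":[-0.004,0,0],"spin":0},{"delta_pos":[-0.006,0,0],"spin":0},{"delta_pos":[-0.0075,0,0],"spin":0},{"delta_pos":[-0.0085,0,0],"spin":0}]';python3 - <<'E'
from objs import *
rep()
E
```

```text
t: 6.4
tool_pos: [0.6037, -0.0029, 0.0589]
orientation: [0.073, -3.138, -0.001]
force: [-1.4, -0.1, -0.0]
opening: 0.0199
t: 6.9
tool_pos: [0.6101, -0.0027, 0.0588]
orientation: [0.073, -3.133, -0.001]
force: [-16.2, -1.7, 12.2]
opening: 0.0201
t 6.90 tcp [ 0.6101 -0.0027  0.0588] shelf [-2.6  2. ] yawY-shelf 89.91 tilt [-0.007  0.    -1.   ] F [-16.2  -1.7  12.2] op 0.0201 q [-0.09  0.29  1.6  -0.    1.25 -1.71]
```

```bash
python3 -m pendant '[{"delta_pos":[0.005,0,0],"spin":0},{"delta_pos":[0.03,0,0],"spin":-0.0016},{"delta_pos":[0.058,-0.005,0],"spin":-0.0016},{"delta_pos":[0.066,-0.03,0],"spin":-0.0016},{"delta_pos":[0.066,-0.06,0],"spin":-0.0016},{"delta_pos":[0.066,-0.08,0],"spin":-0.0016},{"delta_pos":[0.066,-0.087,0],"spin":-0.0016},{"delta_pos":[0.066,-0.087,0],"spin":-0.0016}]'; python3 - <<'E'
from objs import *
rep(); print(delta(w(-2.5,-85,59),92.76))
E
```

```text
t: 7.7
tool_pos: [0.5484, -0.0933, 0.0594]
orientation: [0.073, -3.134, -0.001]
force: [-0.5, -1.0, 0.4]
opening: 0.0201
t 7.70 tcp [ 0.5484 -0.0933  0.0594] shelf [-68.6 -85.5] yawY-shelf 89.91 tilt [-0.007  0.    -1.   ] F [-0.5 -1.   0.4] op 0.0201 q [-0.26  0.15  1.76 -0.    1.23 -1.88]
[[-0.0661, 0.0006, -0.0001], np.float64(-0.0016)]
```

```bash
python3 -m pendant '[{"delta_pos":[-0.020,0,0],"spin":-0.0016},{"delta_pos":[-0.028,0,0],"spin":-0.0016},{"delta_pos":[-0.036,0,0],"spin":-0.0016},{"delta_pos":[-0.044,0,0],"spin":-0.0016},{"delta_pos":[-0.052,0,0],"spin":-0.0016},{"delta_pos":[-0.059,0,0],"spin":-0.0016},{"delta_pos":[-0.0645,0,0],"spin":-0.0016},{"delta_pos":[-0.0682,0,0],"spin":-0.0016},{"delta_pos":[-0.0688,0,0],"spin":-0.0016},{"delta_pos":[-0.055,0,0],"spin":-0.0016}]';python3 - <<'E'
from objs import *
rep()
E
```

```text
t: 8.7
tool_pos: [0.6038, -0.0909, 0.0591]
orientation: [0.076, -3.134, -0.001]
force: [0.2, -0.7, -0.0]
opening: 0.0203
t 8.70 tcp [ 0.6038 -0.0909  0.0591] shelf [-13.1 -85.7] yawY-shelf 90.0 tilt [-0.007  0.    -1.   ] F [ 0.2 -0.7 -0. ] op 0.0203 q [-0.23  0.29  1.6  -0.    1.25 -1.85]
```

```bash
python3 -m pendant '[{"delta_pos":[0.03,0,-0.01],"spin":0.0},{"delta_pos":[0.06,0,-0.04],"spin":0.1},{"delta_pos":[0.08,0,-0.08],"spin":0.25},{"delta_pos":[0.09,0.03,-0.11],"spin":0.4},{"delta_pos":[0.10,0.07,-0.12],"spin":0.55},{"delta_pos":[0.11,0.11,-0.12],"spin":0.70},{"delta_pos":[0.12,0.155,-0.12],"spin":0.85},{"delta_pos":[0.13,0.20,-0.12],"spin":1.0},{"delta_pos":[0.135,0.245,-0.12],"spin":1.15},{"delta_pos":[0.136,0.285,-0.12],"spin":1.3}]' -0.08;python3 - <<'E'
from objs import *
rep(); print(delta((.4497,.2812,.16),-20.95))
E
```

```text
t: 9.7
tool_pos: [0.4554, 0.1831, 0.1807]
orientation: [-1.745, -2.606, 0.005]
force: [1.2, -0.2, -0.5]
opening: 0.0502
t 9.70 tcp [0.4554 0.1831 0.1807] shelf [-148.2  195.1] yawY-shelf 19.63 tilt [-0.006  0.001 -1.   ] F [ 1.2 -0.2 -0.5] op 0.0502 q [ 0.28 -0.14  1.83  0.    1.46 -0.11]
[[0.0928, 0.0322, 0.0208], np.float64(0.7564)]
```

```bash
python3 -m pendant '[{"delta_pos":[0.03,0.01,0],"spin":0.14},{"delta_pos":[0.06,0.02,0],"spin":0.28},{"delta_pos":[0.08,0.028,0.01],"spin":0.42},{"delta_pos":[0.0928,0.0322,0.02],"spin":0.56},{"delta_pos":[0.0928,0.0322,0.02],"spin":0.70},{"delta_pos":[0.0928,0.0322,0.02],"spin":0.756},{"delta_pos":[0.0928,0.0322,0.02],"spin":0.756}]';python3 - <<'E'
from objs import *
rep(); print(delta((.4497,.2812,.047),-20.95))
g=grab("s1")
cv2.imwrite("pics/s1.png",np.vstack([cv2.resize(g["top"]["color"][130:290,160:420],None,fx=3,fy=3)[:, :780],cv2.resize(g["side"]["color"][110:270,200:420],None,fx=3,fy=3)[:120*0+1,:]]) if False else cv2.resize(g["top"]["color"][130:290,160:420],None,fx=3,fy=3))
b=boxsegs(.045,.050,.062,.042)
for k,p in {"knob":w(30.5,86,0),"a":w(30.5,2,0),"b":w(30.5,-85,0)}.items():
    q=track(g,{"top":b,"side":b},(p[0],p[1],SH[2]),win=3); print(k,toshelf(q))
draw(g["side"],[s for s in side],SH,"pics/s1s.png",(210,110,400,270),4)
E
```

```text
t: 10.4
tool_pos: [0.4497, 0.2814, 0.1607]
orientation: [-2.585, -1.778, 0.007]
force: [-1.4, 0.4, -0.2]
opening: 0.05
t 10.40 tcp [0.4497 0.2814 0.1607] shelf [-149.1  293.6] yawY-shelf -23.71 tilt [-0.006  0.001 -1.   ] F [-1.4  0.4 -0.2] op 0.05 q [ 0.46 -0.02  1.75  0.    1.42  0.83]
[[-0.0001, 0.0007, 0.1137], np.float64(-0.0)]
pose [0.6396 0.084  0.0717] deg 4.11 rms 0.47
[('top', 0, 32, -0.1), ('top', 1, 13, -0.2), ('top', 2, 37, -0.0), ('top', 3, 40, -0.7), ('side', 0, 39, 0.4), ('side', 1, 40, -0.0), ('side', 2, 40, 0.4), ('side', 3, 40, 0.4)]
knob [31.  87.2  1.3]
pose [0.644  0.004  0.0475] deg 2.72 rms 0.57
[('top', 0, 36, -0.0), ('top', 1, 8, 1.4), ('top', 2, 36, 0.8), ('top', 3, 39, -0.2), ('side', 0, 39, 0.8), ('side', 1, 40, -0.0), ('side', 2, 37, -0.0), ('side', 3, 40, 0.6)]
a [31.6  7.1 -0. ]
pose [ 0.6488 -0.0898  0.0413] deg 2.37 rms 0.71
[('top', 0, 35, -0.0), ('top', 1, 25, 1.6), ('top', 2, 23, 1.1), ('top', 3, 36, -0.0), ('side', 0, 38, 0.6), ('side', 1, 40, -0.2), ('side', 2, 33, -0.2), ('side', 3, 40, 0.4)]
b [ 31.8 -86.8  -0.4]
```

View pics/s1.png

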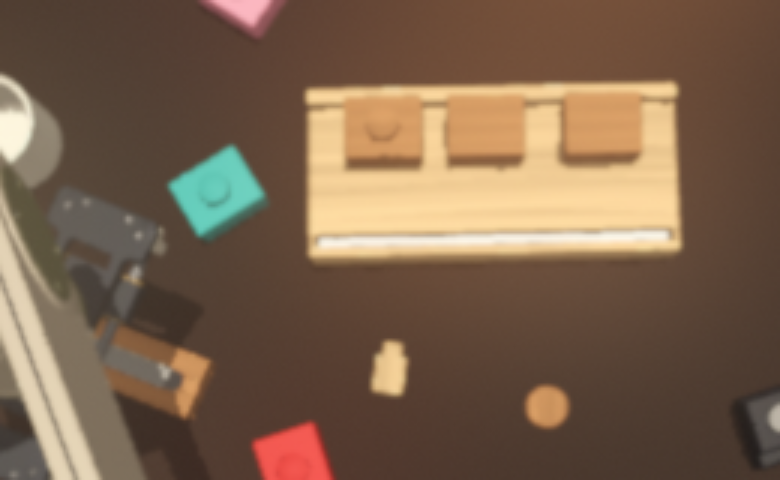

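View pics/s1s.png

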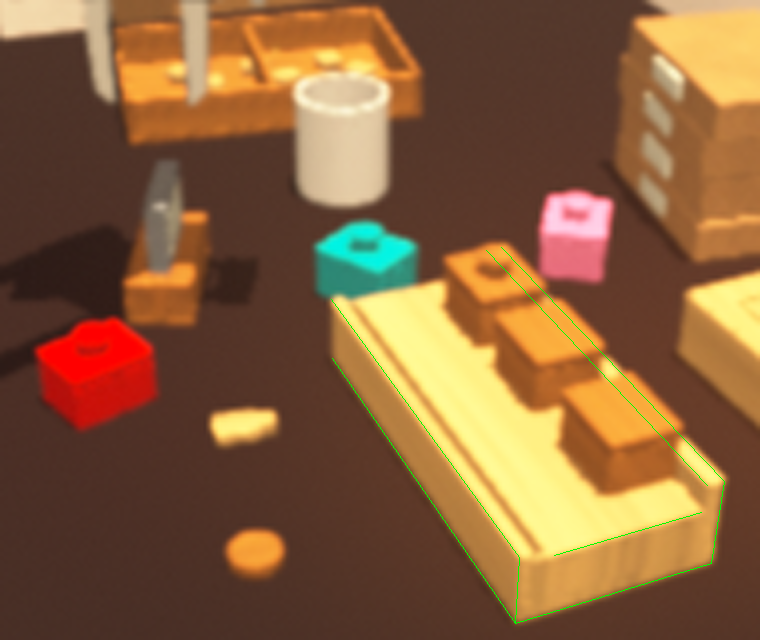

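```bash
python3 -m pendant '[{"delta_pos":[0,0.0005,0.03],"spin":0},{"delta_pos":[0,0.0005,0.065],"spin":0},{"delta_pos":[0,0.0005,0.095],"spin":0},{"delta_pos":[0,0.0005,0.11],"spin":0},{"delta_pos":[0,0.0005,0.1135],"spin":0},{"delta_pos":[0,0.0005,0.1135],"spin":0}]'; python3 - <<'E'
from objs import *
rep()
E
python3 -m pendant '[{"delta_pos":[0,0,0],"spin":0},{"delta_pos":[0,0,0],"spin":0},{"delta_pos":[0,0,0],"spin":0},{"delta_pos":[0,0,0],"spin":0},{"delta_pos":[0,0,0],"spin":0},{"delta_pos":[0,0,0],"spin":0}]' 1 8;python3 - <<'E'
from objs import *
rep()
E
```

```text
t: 11.1
tool_pos: [0.4501, 0.2812, 0.0479]
orientation: [-2.583, -1.782, 0.006]
force: [0.2, -0.6, 0.5]
opening: 0.0506
t 11.10 tcp [0.4501 0.2812 0.0479] shelf [-148.8  293.3] yawY-shelf -23.56 tilt [-0.005  0.001 -1.   ] F [ 0.2 -0.6  0.5] op 0.0506 q [0.46 0.1  1.84 0.   1.2  0.82]
t: 11.7
tool_pos: [0.4502, 0.2813, 0.0483]
orientation: [-2.583, -1.782, 0.006]
force: [-1.7, -0.0, 1.9]
opening: 0.0159
t 11.70 tcp [0.4502 0.2813 0.0483] shelf [-148.6  293.4] yawY-shelf -23.56 tilt [-0.005  0.001 -1.   ] F [-1.7 -0.   1.9] op 0.0159 q [0.46 0.1  1.84 0.   1.2  0.82]
```

```bash
python3 -m pendant '[{"delta_pos":[0,0,0],"spin":0},{"delta_pos":[0,0,-0.005],"spin":0},{"delta_pos":[0,0,-0.015],"spin":0},{"delta_pos":[0,0,-0.03],"spin":0},{"delta_pos":[0,0,-0.05],"spin":0},{"delta_pos":[0,0,-0.08],"spin":0},{"delta_pos":[0,0,-0.1],"spin":0},{"delta_pos":[0,0,-0.1],"spin":0}]' 1 45;python3 - <<'E'
from objs import *
rep()
for y in (86.5,): print(delta(w(-54,y,130),2.76))
E
```

```text
t: 12.5
tool_pos: [0.4533, 0.2825, 0.1534]
orientation: [-2.584, -1.783, -0.007]
force: [1.0, -0.9, -0.3]
opening: 0.0154
t 12.50 tcp [0.4533 0.2825 0.1534] shelf [-145.5  294.5] yawY-shelf -23.56 tilt [ 0.002  0.005 -1.   ] F [ 1.  -0.9 -0.3] op 0.0154 q [ 0.46 -0.01  1.76  0.    1.39  0.82]
[[-0.1542, 0.167, 0.0227], np.float64(-0.4111)]
```

```bash
python3 -m pendant '[{"delta_pos":[-0.02,0.02,0],"spin":-0.05},{"delta_pos":[-0.045,0.048,0],"spin":-0.13},{"delta_pos":[-0.07,0.075,0],"spin":-0.21},{"delta_pos":[-0.095,0.103,0],"spin":-0.29},{"delta_pos":[-0.12,0.13,0],"spin":-0.36},{"delta_pos":[-0.14,0.152,0],"spin":-0.4111},{"delta_pos":[-0.1542,0.167,0],"spin":-0.4111},{"delta_pos":[-0.1542,0.167,0.01],"spin":-0.4111},{"delta_pos":[-0.1542,0.167,0.02],"spin":-0.4111},{"delta_pos":[-0.1542,0.167,0.02],"spin":-0.4111}]';python3 - <<'E'
from objs import *
rep()
g=grab("s2")
s,R=st()
p=s["tool_pos"]
draw(g["side"],side+[(P,Q) for P,Q in []],SH,"pics/s2s.png",(240,110,400,270),5-1)
draw(g["top"],top,SH,"pics/s2t.png",(220,120,400,240),4)
E
```

```text
t: 13.5
tool_pos: [0.5525, 0.0799, 0.1297]
orientation: [-2.163, -2.271, -0.002]
force: [-1.1, 0.5, -0.4]
opening: 0.0157
t 13.50 tcp [0.5525 0.0799 0.1297] shelf [-56.2  87.3] yawY-shelf 0.03 tilt [-0.003  0.005 -1.   ] F [-1.1  0.5 -0.4] op 0.0157 q [ 0.05  0.08  1.71  0.    1.36 -0.  ]
```

View pics/s2s.png

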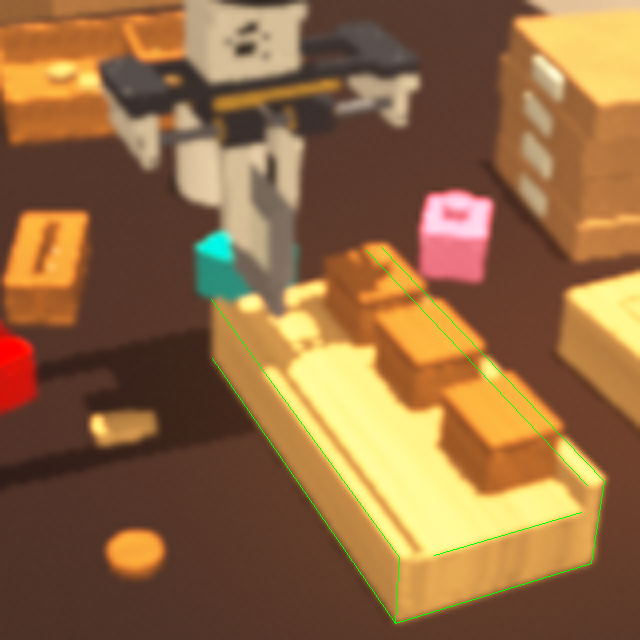

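View pics/s2t.png

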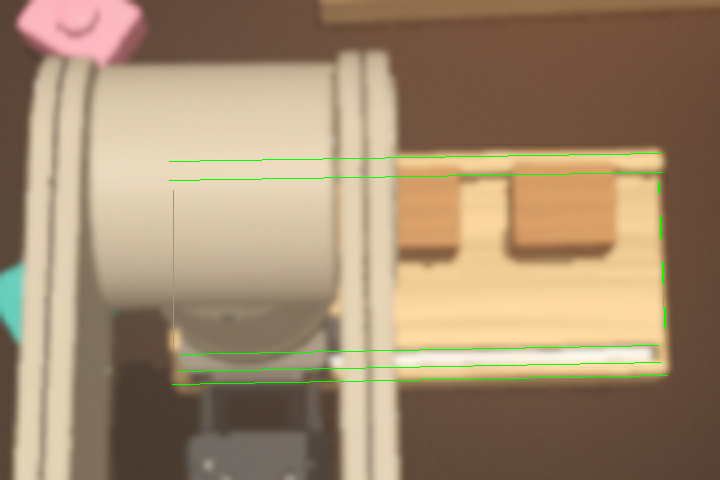

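```bash
python3 - <<'E'
from objs import *
g=load("s1")
b=boxsegs(.045,.050,.062,.042)
th=np.linspace(0,2*np.pi,25)
kn=[((.013*np.cos(a),.013*np.sin(a),.103),(.013*np.cos(c),.013*np.sin(c),.103)) for a,c in zip(th[:-1],th[1:])]
for y0 in (85,88):
  p=w(30.5,y0,0); p=(p[0],p[1],SH[2])
  for cam in("top","side"):
    for segs in ([b[0]],[b[2]],[b[0],b[2]]):
        print(cam,toshelf(track(g,{cam:segs},p,free=(1,),win=3,verbose=False)))
from scipy.ndimage import map_coordinates
p=w(30.5,87,0); 
for cam,roi in(("top",(265,150,310,190)),("side",(315,165,350,205))):
    draw(g[cam],b+kn,(p[0],p[1],SH[2]),f"pics/kn_{cam}.png",roi,10)
a=cv2.imread("pics/kn_top.png");c=cv2.imread("pics/kn_side.png")
cv2.imwrite("pics/kn.png",np.hstack([a[:400,:430],c[:400]]))
E
```

```text
top [30.6 87.3  0. ]
top [30.6 87.2  0. ]
top [30.6 87.1  0. ]
side [30.5 85.3  0. ]
side [30.7 89.   0. ]
side [30.6 87.1  0. ]
top [30.5 87.2  0. ]
top [30.5 87.2  0. ]
top [30.5 87.1  0. ]
side [30.4 85.   0. ]
side [30.5 89.   0. ]
side [30.4 86.9  0. ]
```

View pics/kn.png

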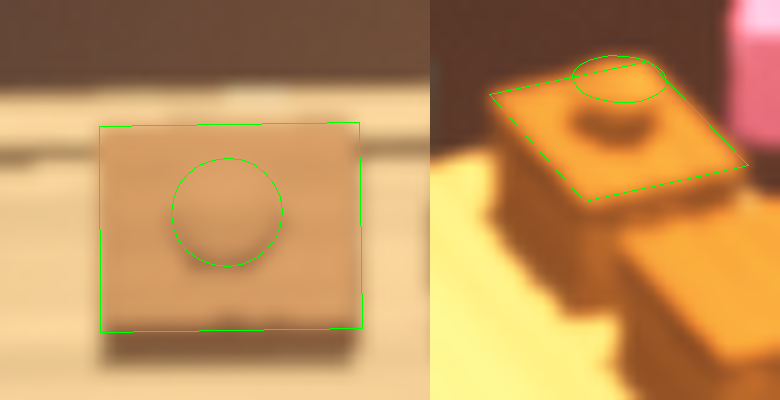

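```bash
python3 - <<'E'
from objs import *
print(delta(w(-54.3,87.2,101),2.76))
E
```

```text
[[-0.0004, 0.0007, 0.0307], np.float64(0.0012)]
```

```bash
python3 -m pendant '[{"delta_pos":[-0.0003,0.0006,0.008],"spin":0},{"delta_pos":[-0.0003,0.0006,0.018],"spin":0},{"delta_pos":[-0.0003,0.0006,0.026],"spin":0},{"delta_pos":[-0.0003,0.0006,0.03],"spin":0},{"delta_pos":[-0.0003,0.0006,0.03],"spin":0},{"delta_pos":[-0.0003,0.0006,0.03],"spin":0}]';python3 - <<'E'
from objs import *
rep()
g=grab("s3"); rep()
s,R=st(); p=s["tool_pos"]
hz=p[2]-.0403
def segs(z0,sx,sy,h):
    b=box(0,0,z0,sx,sy,h,0); return [(b[i],b[j]) for i,j in E]
E=[(0,1),(1,2),(2,3),(3,0),(4,5),(5,6),(6,7),(7,4),(0,4),(1,5),(2,6),(3,7)]
hs=segs(hz,.008,.076,.028)+segs(hz+.028,.016,.08,.055)
draw(g["side"],hs,(p[0],p[1],SH[2]),"pics/s3s.png",(270,130,350,230),6)
g2=dict(g); 
im=cv2.resize(g["side"]["color"][130:230,270:350],None,fx=6,fy=6,interpolation=cv2.INTER_CUBIC)
cv2.imwrite("pics/s3.png",np.hstack([im,cv2.imread("pics/s3s.png")])[:600,:960][:, :])
a=cv2.imread("pics/s3.png"); cv2.imwrite("pics/s3.png",cv2.resize(a,(800,500)))
E
```

```text
t: 14.2
tool_pos: [0.5543, 0.08, 0.1017]
orientation: [-2.164, -2.273, -0.005]
force: [0.6, 0.3, -0.7]
opening: 0.0157
t 14.20 tcp [0.5543 0.08   0.1017] shelf [-54.4  87.3] yawY-shelf 0.07 tilt [-0.     0.005 -1.   ] F [ 0.6  0.3 -0.7] op 0.0157 q [ 0.05  0.11  1.73  0.    1.3  -0.  ]
t 14.30 tcp [0.5546 0.08   0.1022] shelf [-54.1  87.3] yawY-shelf 0.06 tilt [ 0.001  0.005 -1.   ] F [-0.7  0.9 -0.1] op 0.0157 q [ 0.05  0.11  1.73  0.    1.3  -0.  ]
```

View pics/s3.png

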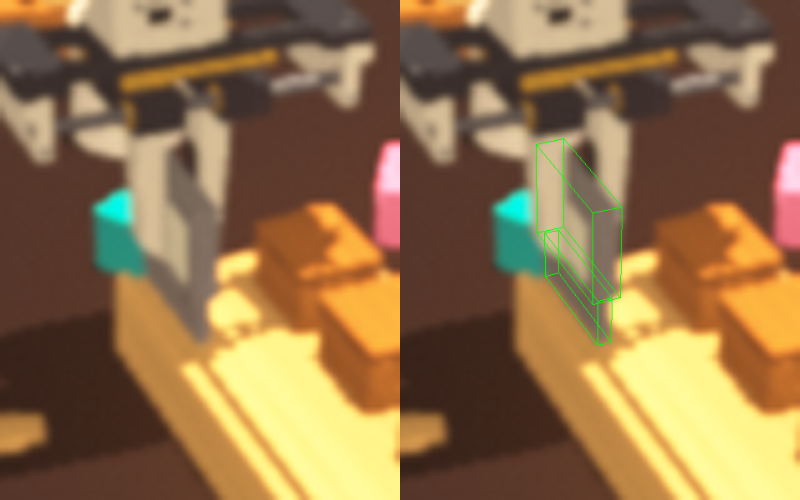

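```bash
python3 - <<'E'
from objs import *
g=load("s3")
s,R=st(); p=s["tool_pos"]; hz=p[2]-.0403
L=lambda a,b:(np.array(a)*1e-3+[0,0,hz],np.array(b)*1e-3+[0,0,hz])
cand={"panel+x-y":L((8,-40,32),(8,-40,80)),"panel-x-y":L((-8,-40,32),(-8,-40,80)),"tong+x-y":L((4,-38,5),(4,-38,25)),"bottom-x":L((-3,-37,0),(-3,37,0)),"panel top":L((8,-38,83),(8,0,83)),"shoulder-x":L((-8,-40,28),(-8,40,28))}
for k,v in cand.items():
    for ch in (None,):
        q=track(g,{"side":[v]},(p[0],p[1],SH[2]),free=(0,),win=3,iters=4,verbose=False); print(k,((q-[p[0],p[1],0])[:2]*1e3).round(2))
# shelf side check in same image: lip lines x only
for nm,i in(("lipouter",0),("bottom",1),("railrear",3),("railfront",4)):
    q=track(g,{"side":[side[i]]},SH,free=(0,),win=3,iters=4,verbose=False); print(nm,(q[0]-SH[0])*1e3)
for nm,sg in(("lip inner",S((-59.5,-146,51),(-59.5,40,51))),("deck edge",S((-48.5,-146,45),(-48.5,40,45)))):
    q=track(g,{"side":[sg]},SH,free=(0,),win=2.2,iters=1,verbose=True); print(nm,(q[0]-SH[0])*1e3)
# profile across slot
G=gray(g["side"]); 
ys=np.linspace(-130,30,60)
xs=np.arange(-75,-35,1.)
prof=[]
for x in xs:
    uv=proj(g["side"],place(SH,np.array([[x,y,45] for y in ys])*1e-3)); prof.append(map_coordinates(G,[uv[:,1],uv[:,0]],order=1).mean())
print([(int(x),int(v)) for x,v in zip(xs,prof)])
E
```

```text
panel+x-y [-0.71  0.  ]
panel-x-y [-3.37  0.  ]
tong+x-y [-1.  0.]
bottom-x [-0.72  0.  ]
panel top [-1.88  0.  ]
shoulder-x [2.21 0.  ]
lipouter -1.1354831634110552
bottom 0.33747842291531605
railrear 6.888971450582093
railfront 0.7318300863011773
pose [ 0.6138 -0.0046  0.0482] deg 2.76 rms 0.39
[('side', 0, 30, 0.4)]
lip inner 0.9706584262519913
pose [ 0.6128 -0.0046  0.0482] deg 2.76 rms 0.15
[('side', 0, 38, 0.0)]
deck edge 0.019965699419088878
[(-75, 143), (-74, 144), (-73, 145), (-72, 146), (-71, 148), (-70, 151), (-69, 156), (-68, 162), (-67, 171), (-66, 181), (-65, 193), (-64, 204), (-63, 214), (-62, 222), (-61, 227), (-60, 229), (-59, 229), (-58, 226), (-57, 221), (-56, 214), (-55, 206), (-54, 198), (-53, 193), (-52, 191), (-51, 193), (-50, 198), (-49, 206), (-48, 215), (-47, 223), (-46, 229), (-45, 234), (-44, 237), (-43, 239), (-42, 240), (-41, 240), (-40, 240), (-39, 240), (-38, 240), (-37, 239), (-36, 239)]
```

```bash
python3 - <<'E'
from objs import *
rep();print(delta(w(-53.9,87.2,86),2.76))
E
python3 -m pendant '[{"delta_pos":[0,0.0002,0.004],"spin":0},{"delta_pos":[0,0.0002,0.008],"spin":0},{"delta_pos":[0,0.0002,0.010],"spin":0},{"delta_pos":[0,0.0002,0.012],"spin":0},{"delta_pos":[0,0.0002,0.014],"spin":0},{"delta_pos":[0,0.0002,0.016],"spin":0},{"delta_pos":[0,0.0002,0.016],"spin":0}]';python3 - <<'E'
from objs import *
rep()
E
```

```text
t 14.30 tcp [0.5546 0.08   0.1022] shelf [-54.1  87.3] yawY-shelf 0.06 tilt [ 0.001  0.005 -1.   ] F [-0.7  0.9 -0.1] op 0.0157 q [ 0.05  0.11  1.73  0.    1.3  -0.  ]
[[-0.0002, 0.0001, 0.0162], np.float64(0.0011)]
t: 15.0
tool_pos: [0.5546, 0.08, 0.0858]
orientation: [-2.164, -2.273, -0.006]
force: [0.7, 0.1, -0.7]
opening: 0.0161
t 15.00 tcp [0.5546 0.08   0.0858] shelf [-54.1  87.3] yawY-shelf 0.06 tilt [ 0.     0.005 -1.   ] F [ 0.7  0.1 -0.7] op 0.0161 q [ 0.05  0.13  1.74  0.    1.27 -0.  ]
```

```bash
python3 -m pendant '[{"delta_pos":[0,0,0.002],"spin":0},{"delta_pos":[0,0,0.004],"spin":0},{"delta_pos":[0,0,0.006],"spin":0},{"delta_pos":[0,0,0.008],"spin":0},{"delta_pos":[0,0,0.010],"spin":0},{"delta_pos":[0,0,0.012],"spin":0},{"delta_pos":[0,0,0.012],"spin":0}]';python3 - <<'E'
from objs import *
rep()
E
```

```text
t: 15.7
tool_pos: [0.5543, 0.0801, 0.0733]
orientation: [-2.164, -2.273, -0.005]
force: [-0.5, -0.0, -0.6]
opening: 0.0154
t 15.70 tcp [0.5543 0.0801 0.0733] shelf [-54.3  87.4] yawY-shelf 0.06 tilt [-0.     0.005 -1.   ] F [-0.5 -0.  -0.6] op 0.0154 q [ 0.05  0.14  1.75  0.    1.25 -0.  ]
```

```bash
python3 -m pendant '[{"delta_pos":[0,0,0.002],"spin":0},{"delta_pos":[0,0,0.004],"spin":0},{"delta_pos":[0,0,0.006],"spin":0},{"delta_pos":[0,0,0.0075],"spin":0},{"delta_pos":[0,0,0.009],"spin":0},{"delta_pos":[0,0,0.009],"spin":0}]' 1 60;python3 - <<'E'
from objs import *
rep()
E
```

```text
t: 16.3
tool_pos: [0.5546, 0.0802, 0.0647]
orientation: [-2.164, -2.273, -0.006]
force: [-1.4, 0.6, 5.4]
opening: 0.016
t 16.30 tcp [0.5546 0.0802 0.0647] shelf [-54.   87.5] yawY-shelf 0.07 tilt [ 0.     0.005 -1.   ] F [-1.4  0.6  5.4] op 0.016 q [ 0.05  0.15  1.76  0.    1.23 -0.  ]
```

```bash
python3 -m pendant '[{"delta_pos":[0,0,0.001],"spin":0},{"delta_pos":[0,0,0.002],"spin":0},{"delta_pos":[0,0,0.002],"spin":0}]';python3 - <<'E'
from objs import *
rep()
E
```

```text
t: 16.6
tool_pos: [0.5549, 0.0802, 0.0634]
orientation: [-2.164, -2.274, -0.006]
force: [-3.2, 0.2, 7.9]
opening: 0.0156
t 16.60 tcp [0.5549 0.0802 0.0634] shelf [-53.7  87.5] yawY-shelf 0.07 tilt [ 0.001  0.005 -1.   ] F [-3.2  0.2  7.9] op 0.0156 q [ 0.05  0.15  1.76  0.    1.23 -0.  ]
```

```bash
python3 -m pendant '[{"delta_pos":[0,-0.0004,0.001],"spin":0},{"delta_pos":[0,-0.0004,0.0015],"spin":0},{"delta_pos":[0,-0.0004,0.0015],"spin":0}]';python3 - <<'E'
from objs import *
rep()
E
```

```text
t: 16.9
tool_pos: [0.5551, 0.0802, 0.0633]
orientation: [-2.165, -2.274, -0.007]
force: [-5.6, 0.4, 11.8]
opening: 0.016
t 16.90 tcp [0.5551 0.0802 0.0633] shelf [-53.5  87.5] yawY-shelf 0.07 tilt [ 0.002  0.005 -1.   ] F [-5.6  0.4 11.8] op 0.016 q [ 0.05  0.15  1.76  0.    1.23 -0.  ]
```

```bash
python3 - <<'E'
from objs import *
g=grab("s4"); rep()
s,R=st(); p=s["tool_pos"]
E=[(0,1),(1,2),(2,3),(3,0),(4,5),(5,6),(6,7),(7,4),(0,4),(1,5),(2,6),(3,7)]
b=box(0,0,.051,.016,.08,.055,0); hs=[(b[i],b[j]) for i,j in E]
draw(g["side"],hs,(*w(-54,87.3,0)[:2],SH[2]),"pics/s4s.png",(270,130,350,230),6)
im=cv2.resize(g["side"]["color"][130:230,270:350],None,fx=6,fy=6,interpolation=cv2.INTER_CUBIC)
cv2.imwrite("pics/s4.png",cv2.resize(np.hstack([im,cv2.imread("pics/s4s.png")]),(800,500)))
cv2.imwrite("pics/s4full.png",g["side"]["color"])
for m in robot.mark_of("side","panel") if False else []: pass
E
```

```text
t 17.00 tcp [0.5551 0.0802 0.0633] shelf [-53.6  87.5] yawY-shelf 0.07 tilt [ 0.002  0.005 -1.   ] F [-4.1 -0.  12.4] op 0.0157 q [ 0.05  0.15  1.76  0.    1.23 -0.  ]
```

View pics/s4.png

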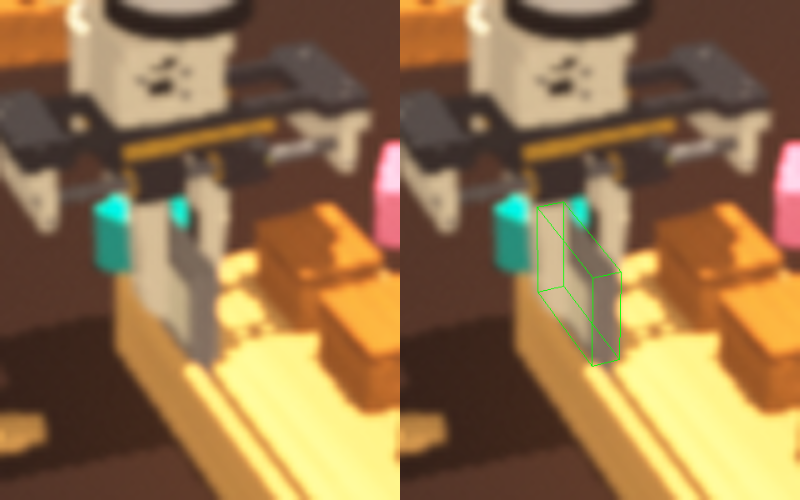

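View pics/s4full.png

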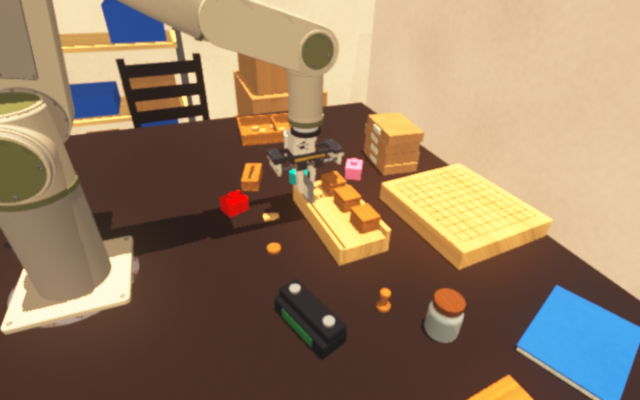

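```bash
python3 -m pendant '[{"delta_pos":[0,-0.0003,0.0015],"spin":0},{"delta_pos":[0,-0.0003,0.002],"spin":0},{"delta_pos":[0,-0.0003,0.002],"spin":0},{"delta_pos":[0,-0.0003,0.002],"spin":0}]';python3 - <<'E'
from objs import *
rep()
g=grab("s5"); rep()
cv2.imwrite("pics/s5t.png",g["top"]["color"])
p=w(-54,87.3,0)
hz=.023
L=lambda a,b:(np.array(a)*1e-3+[0,0,hz],np.array(b)*1e-3+[0,0,hz])
print("holder -y vertical edge, y only:",[(toshelf(track(g,{"side":[L((8,-40,32),(8,-40,75))]},(p[0],p[1],SH[2]),free=(0,),win=2.5,iters=4,verbose=False)))])
b=boxsegs(.045,.050,.062,.042)
for k,y in (("knob",87.1),("a",5),("b",-86)):
    q=w(30.5,y,0); print(k,toshelf(track(g,{"side":b},(q[0],q[1],SH[2]),win=3,verbose=False)))
E
```

```text
t: 17.4
tool_pos: [0.5556, 0.0802, 0.0632]
orientation: [-2.166, -2.275, -0.009]
force: [-5.7, 0.1, 15.7]
opening: 0.0159
t 17.40 tcp [0.5556 0.0802 0.0632] shelf [-53.1  87.5] yawY-shelf 0.07 tilt [ 0.004  0.004 -1.   ] F [-5.7  0.1 15.7] op 0.0159 q [ 0.05  0.15  1.76  0.    1.23 -0.  ]
t 17.50 tcp [0.5556 0.0802 0.0632] shelf [-53.1  87.5] yawY-shelf 0.07 tilt [ 0.004  0.004 -1.   ] F [-5.5  0.  15.8] op 0.0156 q [ 0.05  0.15  1.76  0.    1.23 -0.  ]
holder -y vertical edge, y only: [array([-54.3,  87.3,   0. ])]
knob [29.9 86.5  0.9]
a [30.8  5.   0.1]
b [ 30.8 -88.7  -0. ]
```

View pics/s5t.png

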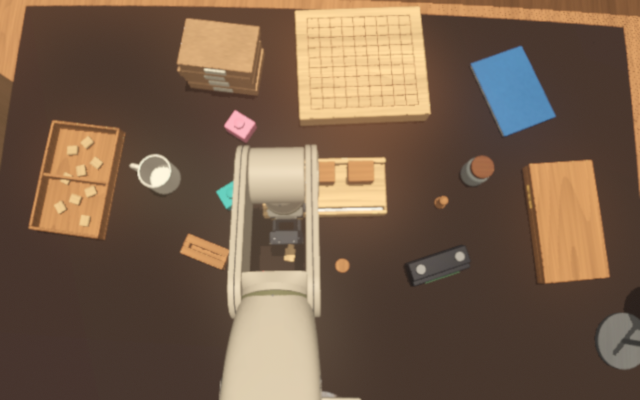

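```bash
python3 - <<'E'
from plant import robot
print(robot.close_job()); s=robot.read_state(); print(s["t"],s["tool_pos"],s["force"],s["opening"])
E
```

```text
the job is handed in; nothing more can be done
None
the job is handed in; nothing more can be done
```

I pushed the three boxes back against the rear rail one at a time. Then I took the holder from its stand and pressed its tongue into the slot in front of the knob box. I handed the job in at about 17.5 s, with the holder still gripped at 60 N and pressed down.

What the last checks showed:
- **Pressed home:** TCP height was 63.2 mm, against 63.3 mm predicted for fully home. It stopped sinking while the force rose from 7.9 to 15.8 N, so the shoulder is on the lip. The side picture matched the projected home pose.
- **Centring:** the tool, and so the holder, was at shelf y ≈ 87.5 mm and the knob box at about 87.1 mm. The last side-only fit put the knob box at 86.5 mm, so the offset is between 0.4 and 1 mm.
- **Box row:** the boxes fitted at shelf x = 29.9, 30.8 and 30.8 mm, against a nominal 30.5 mm. Their yaw was within 1°, which is about as well as the fit can tell.
- **Other things:** in the last side and top pictures, everything else looked to be where it started. The arm partly covered the tile and the turquoise look-alike from above.

Some readings disagreed or were incomplete:
- The side camera put the holder about 0.8 mm further forward in x than the arm's own reading, but it went in without jamming.
- Pressing left a sideways force of about 5.5 N and moved the tool about 1 mm toward the rear.
- The top camera could not see the knob box or the holder at the end because the arm blocked it.

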